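Shut an RF module in the shield box

ROBOT

A 6-joint arm with a two-finger parallel gripper is mounted at the origin on a cart in front of the work surface, level with it; the furniture and walls round the work are solid. World frame = base frame: x ahead of the robot, y to its left, z up, the work surface at z = 0. Lengths are in m, angles in rad, forces in N, time in s.
With the tool pointing down it reaches from about 0.35 to 0.85 m from the base axis. Payload 8.1 kg.
Tool frame: the origin (TCP) lies at the very end of the fingers, on their centre line; the grasp point (between the pads) lies 19 mm behind it; z points along the fingers, y is the line along which they close (so a half turn about z gives the same grasp; the last joint's range is limited). The gripper opens to 93 mm and grips with 3 to 60 N. Pads are 15 mm wide; open, the fingers measure 128 mm over their backs; the gripper's body (75 mm by 188 mm) begins 65 mm behind the grasp point.
Start: joints at [-1.213, 0.13, 1.488, -0, 1.523, -0.085], TCP at [0.257, -0.542, 0.219] pointing down, gripper open.
Joint ranges: [-2.96, 2.96], [-0.89, 2.26], [0.02, 2.5], [-1.34, 4.48], [0, 2.73], [-2.66, 2.66]. Speed limits (rad/s): [2.39, 2.39, 2.79, 3.14, 3.14, 3.14].

INTERFACE

Orientations are given as a rotation vector (axis times angle).
In Python, from plant import monitor, eyes, ticket gives the robot as it stands.
- The arm moves only by the tool arm_command, never from a script. Its argument "deltas" is a list that holds one entry, the list of rows, each a list of 6 numbers: the shift along the world's x, y, z in cm, then the turn, a rotation vector about the world's x, y, z in degrees. In form: [[[tx, ty, tz, rx, ry, rz], ...]]. A call has 1 to 12 rows; each row shifts and turns the commanded pose from where the row before left it; what a row does not reach is not made up. A row lasts 1/12 s, in which the tool goes at most 41.7 mm and 7.16 degrees, less where a joint would pass 70% of its speed; a pose out of reach is approached as far as the arm can. A call is refused whole if a number of a shift passes 4.17 or a number of a turn 7.16, either way. A call with a gripper value outside its range is refused whole. "gripper" is the opening, from -1 (shut) to 1 (fully open), set as the call begins (left out, the last holds). The fingers move at their own pace and stop on an object; "squeeze" is the grip in N (left out, the last holds). Time passes only in rows, so rows that do not move let the fingers close. It gives the time, the measured TCP pose, the force, the opening and the grip force at its end, in the units of the state.
- monitor.read_state(): the state, without advancing time (a new reading comes with each control period).
- eyes.read_camera(name): name is "scene" or "top" or "wrist"; returns the picture (384x512x3 uint8, blue, green, red); there is no depth.
- eyes.camera_model(name): a dict with "fx", "fy", "cx", "cy" (pixels), "rvec" (rotation vector, rad) and "tvec" (3), from world to camera coordinates, as OpenCV has them. Camera axes: x right, y down, z forward; pixel columns grow to the right and rows downward; lengths in m; the calibration is good to about 2 mm. The wrist camera is an equidistant fisheye: a pixel r from the principal point sees the ray r / f radians off the axis. A picture is of the moment at which its call begins: read the wrist's pose just before it. camera_model takes no time and is no camera call; for the wrist camera it gives the pose at the moment of the call.
- ticket.close_job(): hands the job in; it is judged then, once.
The state is a dict: "t": time; "q": joint angles; "dq": joint speeds; "joint_torque": joint torques, N m; "tool_pos": TCP position; "orientation": TCP orientation; "force": force on the tool from outside, world axes, zero at the start; "wrist_torque": the same for the moment, N m; "opening": finger opening in m; "gripper_force": force on a finger pad.
Only numpy, scipy, OpenCV 4.12 (cv2) and the standard library are available. Lean on these libraries where they do the work, as an engineer would, in place of code of your own. Each camera call takes 0.05 s, during which the arm holds its last target. There are 200 camera calls.

TASK

Get the silver RF module ready for a shielded measurement: set it down flat in the nest inside the open shield box (either way round) without dropping it and let go of it. Then swing the lid over and press its front edge down until both spring catches snap and hold it fully shut, and leave the other things on the bench alone.

Things in the scene. Friction and masses are not known exactly. Their poses are not given: they have to be found in the camera images.
- rf_module: Silver milled RF module, loose, 0.13 to 0.27 kg: block 48 (its x) x 76 (its y) x 20 mm (z; 24 with its screws), with a brass coax connector 6 mm thick, 12 mm long, in the middle of each short end (100 mm over both; axis 10 mm above the underside). The same either way round. Origin: centre of its underside, z up.
- shield_box: Fixed grey shield box, 140 (its x) x 180 (its y) x 52 mm tall to the rim, walls 6 mm, open at the top, inner floor 12 mm above the bench. Origin: centre of its underside; -x is the front (to the robot), with two dark catch housings that stand out 9 mm, 62 mm left and right of the middle, below the rim; +x is the hinge side; +y (left) carries two brass coax connectors.
- nest (a point): Centre of the nest on the box's inner floor, 6 mm in front of the box's centre. On the dark floor four white L-shaped corner locators, 10 mm high, take the module's block with 2.5 mm play on each side, its long axis along the box's y, a connector between the locators at each end. The middle 50 mm of its long sides stay free. Inner wall faces: front 58 mm, rear 70, sides 84 from here.
- shield_lid (a joint): Angle of the lid about its hinge, rad: 0 fully shut, 2.05 fully open; starts at 1.75 to 2.0 (leaning back past upright). The hinge is stiff (0.38 N m of friction): the lid stays where it is left. It meets the catches at about 0.07; about 9 N on the thumb pad then pushes it past two spring rollers, which snap and pull it to 0. Not snapped, it stays ajar.
- lid_hinge (a point): Point on the lid's hinge axis, at the middle of the box's rear rim: 74 mm behind the box's centre, 54 mm above the bench. The axis runs along the box's y. Its position stays as the lid turns. The lid is a plate 180 mm wide, 8 mm thick, that reaches 144 mm from the axis, plus a pull lip 80 mm wide in the middle that reaches 161 mm; its outer face lies 6.5 mm outside the axis (above it when shut).
- lid_pad (a point): Middle of the black ribbed thumb pad (18 x 60 mm) on the lid's outer face at its front edge, 140 mm from the hinge axis; 60.5 mm above the bench when the lid is shut: press here. It moves with the lid. Four black-tipped hold-down posts and two striker tongues stand up to 19 mm out from the lid's inner face; shut, the posts end 4 mm above a well seated block.
- torque_wrench: Bystander: loose blue-handled torque wrench, 19 x 169 x 11 mm, lying right of the box, far side. Origin: centre of its underside.
- multimeter: Bystander: loose teal and black handheld meter, 158 x 78 x 44 mm, lying near the robot on the right. Origin: centre of its underside.
- pliers_long: Bystander: loose pliers with red handles, 189 x 54 x 12 mm, lying on the right. Origin: centre of its underside.
Not all that is in view belongs to the job. What is shaped like the rf_module but turquoise is not meant.

How it is judged:
On the way, in this order (a step that is already met when the one before it is completed fails the run):
1. the module lies flat in the nest and the gripper has let go of it, the lid still open (horizontal distance between rf_module and nest below 0.006 m and z of rf_module in the frame of nest below 0.003 m and angle between rf_module's own z axis and vertical below 0.06 rad and angle between the y axis of rf_module and the y axis of shield_box, either way round below 0.15 rad and contact force between the fingers and rf_module below 0.1 N and value of joint shield_lid above 0.8 rad), for 0.2 s.
2. the lid is snapped shut (value of joint shield_lid below 0.02 rad), for 0.2 s.
At the end, for the whole second after the job is handed in: The lid is held shut by its catches (within 0.02 rad of fully home, at rest), and the module lies still and flat in the nest: within 6 mm of its centre, under 3 mm above the inner floor, within 0.06 rad of level and 0.15 rad of the box's y axis, either way round (value of joint shield_lid below 0.02 rad and velocity of joint shield_lid below 0.05 rad/s and horizontal distance between rf_module and nest below 0.006 m and z of rf_module in the frame of nest below 0.003 m and angle between rf_module's own z axis and vertical below 0.06 rad and angle between the y axis of rf_module and the y axis of shield_box, either way round below 0.15 rad and linear speed of rf_module below 0.02 m/s); the robot touches nothing.
It fails at once if the red pliers are moved by more than 30 mm (distance of pliers_long from where it was at the start of the episode above 0.03 m).
It fails at once if the torque wrench is moved by more than 30 mm (distance of torque_wrench from where it was at the start of the episode above 0.03 m).
It fails at once if the meter is moved by more than 30 mm (distance of multimeter from where it was at the start of the episode above 0.03 m).
It fails at once if the module is dropped into the box (falling faster than 0.7 m/s at the nest, out of the fingers) (horizontal distance between rf_module and nest below 0.05 m and linear speed of rf_module above 0.7 m/s and contact force between the fingers and rf_module below 0.1 N).
It also fails if it takes over 67 s, if anything falls off the work surface, if the arm or the gripper's body presses on something with over 40 N, if the wrist force passes 120 N, or if a joint passes its speed limit or range.

## Working session

There is one attempt and no reset: what is moved stays moved. The work goes in short steps, Python scripts to look and compute and a tool call to move; the robot and the scene stay as the last step left them, time stands still between calls to the robot, and variables do not carry over. Pictures are saved under pics/ and viewed, at most 10 in all, crops included, and the job is handed in when it is done.

Besides the shell and the picture viewer there is one more tool, called after "Emit:" by a JSON object that holds its "fn" and its "kwargs". arm_command: Moves the arm, as the interface text tells. Its arguments: {"type":"object","properties":{"deltas":{"type":"array"},"gripper":{"type":"number"},"squeeze":{"type":"number"}},"required":["deltas"]}

```bash
mkdir -p pics; cat > h.py <<'E'
import numpy as np, cv2
from plant import monitor, eyes, ticket
def cam(n):
    m=eyes.camera_model(n); R=cv2.Rodrigues(np.array(m["rvec"],float))[0]; return m,R,np.array(m["tvec"],float).ravel()
def ray(n,u,v,c=None):
    m,R,t=c or cam(n); a=(u-m["cx"])/m["fx"]; b=(v-m["cy"])/m["fy"]
    if n=="wrist":
        r=np.hypot(a,b); s=np.sin(r)/r if r>1e-9 else 1; d=np.array([a*s,b*s,np.cos(r)])
    else: d=np.array([a,b,1.])
    return -R.T@t, R.T@d
def onz(n,u,v,z,c=None):
    o,d=ray(n,u,v,c); return o+d*(z-o[2])/d[2]
def proj(n,p,c=None):
    m,R,t=c or cam(n); q=R@np.asarray(p,float)+t
    if n=="wrist":
        r=np.hypot(q[0],q[1]); th=np.arctan2(r,q[2]); return np.array([m["cx"]+m["fx"]*th*q[0]/r,m["cy"]+m["fy"]*th*q[1]/r])
    return np.array([m["fx"]*q[0]/q[2]+m["cx"],m["fy"]*q[1]/q[2]+m["cy"]])
E
python3 - <<'E'
from h import *
s=monitor.read_state(); print(s)
for n in ["top","scene"]:
    i=eyes.read_camera(n); cv2.imwrite(f"pics/{n}0.png",i); m,R,t=cam(n); print(n,m,-R.T@t)
    cv2.imwrite(f"pics/{n}0b.png",cv2.resize(i,(800,600),interpolation=cv2.INTER_CUBIC))
E
```

```text
{'t': 0.0, 'q': array([-1.21341393e+00,  1.31155059e-01,  1.48925903e+00,  2.46069946e-07,
        1.52302794e+00, -8.53962556e-02]), 'dq': array([ 0.00077191, -0.00102399, -0.00143428,  0.00028842,  0.00238563,
        0.00104973]), 'joint_torque': array([ 2.82165354e-03, -5.59844112e+01, -4.91745830e+01,  7.66904117e-02,
        3.57872795e-02, -1.60898680e-04]), 'tool_pos': array([ 0.25689219, -0.54158941,  0.21760223]), 'orientation': array([-3.06312915e+00, -6.89445033e-01,  3.93232007e-04]), 'force': array([-0.81504568,  0.81839067, -0.09207848]), 'wrist_torque': array([ 0.01374034,  0.00420619, -0.03319848]), 'gripper_force': 0.0, 'opening': 0.09328333831745408}
top {'fx': 390.2715728202802, 'fy': 390.2715728202802, 'cx': 261.82475414891957, 'cy': 195.6321932454925, 'rvec': array([ 2.1452208 , -2.20866612,  0.05502885]), 'tvec': array([-0.04376211,  0.50787299,  1.02811851])} [ 0.43385503 -0.07697064  1.05958629]
scene {'fx': 499.81314017712504, 'fy': 499.81314017712504, 'cx': 259.5602561178212, 'cy': 191.23376583986885, 'rvec': array([ 1.89342646, -1.13222667,  0.60554233]), 'tvec': array([-0.31119917,  0.29708949,  1.10738533])} [-0.52401027 -0.64921192  0.84578158]
```

View pics/top0b.png

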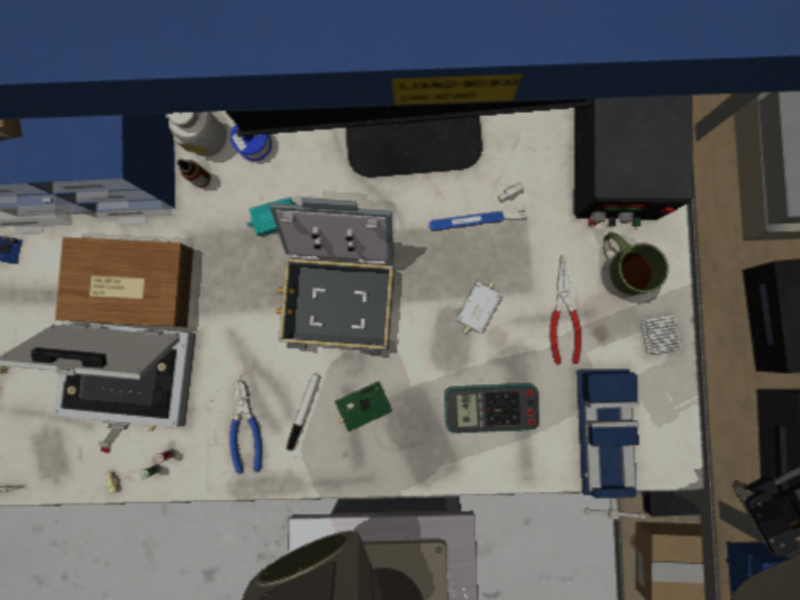

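View pics/scene0b.png

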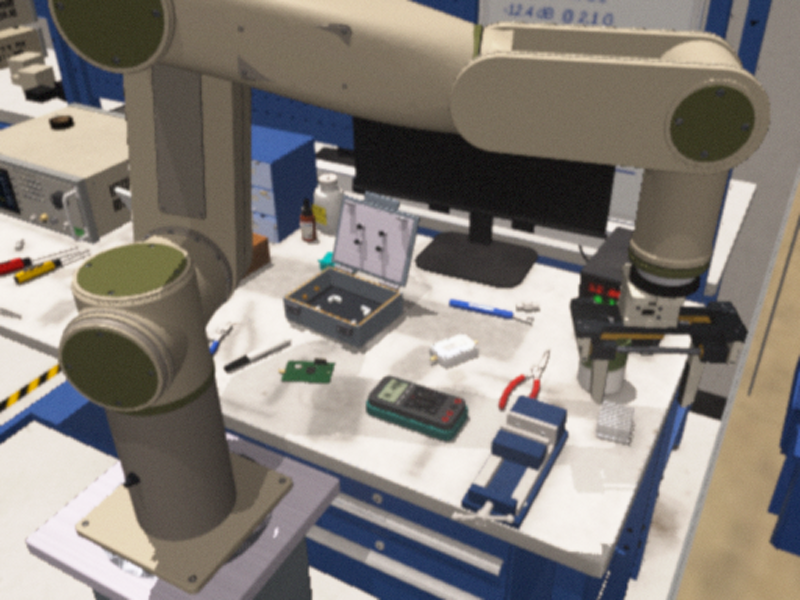

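The top view shows the box at about (338,305) with the lid leaning back above it. There are three candidates for the module:
- White/silver block with brass stubs at both ends, at (480,307). This fits the silver RF module.
- Turquoise block at (272,215), half hidden by the lid. This is the decoy.
- Silver ribbed block at (660,335), with no connectors, so it looks like a heatsink.

The wrench is at (470,220), the pliers at (565,310) and the meter at (490,408). I'll confirm the module in an enlarged crop and measure.

```bash
python3 - <<'E'
from h import *
i=cv2.imread("pics/top0.png")
a=cv2.resize(i[165:230,270:345],None,fx=6,fy=6,interpolation=cv2.INTER_CUBIC)   # module
b=cv2.resize(i[120:230,170:260],None,fx=5,fy=5,interpolation=cv2.INTER_CUBIC)  # box
c=np.zeros((550,900,3),np.uint8); c[:390,:450]=a; c[:550,450:]=b
cv2.imwrite("pics/crop1.png",cv2.resize(c[:, :],(800,489)))
g=i[165:230,270:345]; hsv=cv2.cvtColor(g,cv2.COLOR_BGR2HSV)
print(g[31,37],g[10,10],g[50,50]); 
E
```

```text
[175 176 175] [125 135 140] [137 150 155]
```

View pics/crop1.png

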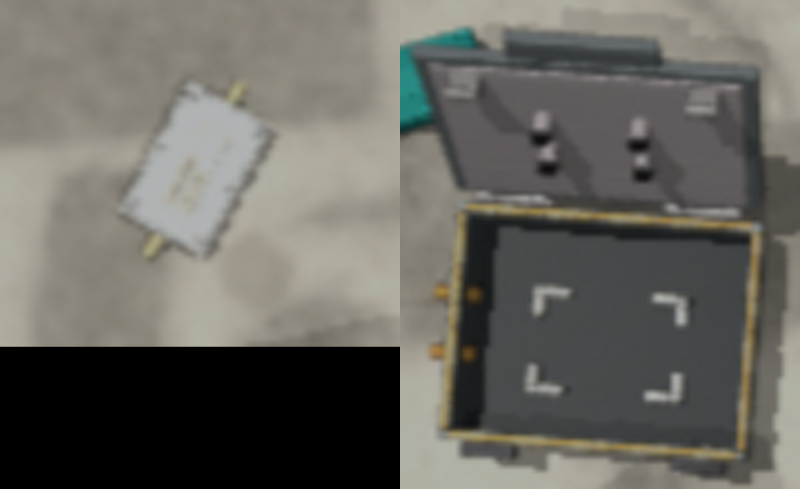

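The crop confirms a silver block with a brass connector at each end, centred near top pixel (307,196). The four white locators in the open box are clearly visible. Next I'll measure both by mask.

```bash
python3 - <<'E'
from h import *
i=cv2.imread("pics/top0.png").astype(int); C=cam("top")
def comp(mask,x0,y0,x1,y1,keep1=True):
    m=np.zeros(mask.shape,np.uint8); m[y0:y1,x0:x1]=mask[y0:y1,x0:x1]
    if keep1:
        n,l,s,_=cv2.connectedComponentsWithStats(m); m=(l==1+np.argmax(s[1:,4])).astype(np.uint8)
    return m
B,G,R=i[...,0],i[...,1],i[...,2]
m=comp(((R-B)<8)&(G>120),270,165,345,230)
v,u=np.nonzero(m); P=np.array([onz("top",a,b,.020,C)[:2] for a,b in zip(u,v)])
r=cv2.minAreaRect(P.astype(np.float32)*1000); print("mod",r,len(P),P.mean(0))
bx=cv2.boxPoints(r); 
b=comp(((R-B)>28)&(G>90),270,165,345,230,False)
v,u=np.nonzero(b); print("brass",[(a,c,np.round(onz("top",a,c,.010,C)[:2]*1000)) for a,c in zip(u,v)][:30])
# box rim
k=comp(((R-B)>35)&(R>100),180,160,256,226)
v,u=np.nonzero(k); P=np.array([onz("top",a,c,.052,C)[:2] for a,c in zip(u,v)]); print("rim",cv2.minAreaRect(P.astype(np.float32)*1000),len(P))
w=comp((G>110)&(abs(R-B)<40),194,170,245,215,False)
n,l,s,c=cv2.connectedComponentsWithStats(w)
for q in range(1,n): print(s[q],np.round(c[q],1),np.round(onz("top",*c[q],.022,C)[:2]*1000,1))
v,u=np.nonzero(w); P=np.array([onz("top",a,c,.022,C)[:2] for a,c in zip(u,v)]); print("loc",cv2.minAreaRect(P.astype(np.float32)*1000))
E
```

```text
mod ((501.0054931640625, -176.6580810546875), (49.370758056640625, 74.34283447265625), 59.43111801147461) 465 [ 0.50186833 -0.17718202]
brass [(np.int64(314), np.int64(180), array([ 545., -200.])), (np.int64(313), np.int64(181), array([ 542., -197.])), (np.int64(314), np.int64(181), array([ 542., -200.])), (np.int64(315), np.int64(181), array([ 542., -203.])), (np.int64(313), np.int64(182), array([ 540., -197.])), (np.int64(314), np.int64(182), array([ 540., -200.])), (np.int64(315), np.int64(182), array([ 539., -203.])), (np.int64(313), np.int64(183), array([ 537., -197.])), (np.int64(314), np.int64(183), array([ 537., -200.])), (np.int64(298), np.int64(209), array([ 468., -155.])), (np.int64(299), np.int64(209), array([ 468., -157.])), (np.int64(297), np.int64(210), array([ 465., -152.])), (np.int64(298), np.int64(210), array([ 465., -154.])), (np.int64(299), np.int64(210), array([ 465., -157.])), (np.int64(300), np.int64(210), array([ 465., -160.])), (np.int64(297), np.int64(211), array([ 463., -152.])), (np.int64(298), np.int64(211), array([ 463., -154.])), (np.int64(299), np.int64(211), array([ 463., -157.])), (np.int64(297), np.int64(212), array([ 460., -152.])), (np.int64(298), np.int64(212), array([ 460., -154.]))]
rim ((502.97760009765625, -23.702224731445312), (4.79702615737915, 122.38864135742188), 84.2664794921875) 91
[231 170   5   1   5] [233. 170.] [577.2  16.7]
[200 184   8   7  28] [202.5 186.1] [536.2  99.5]
[227 186   8   7  26] [231.3 188.5] [527.7  22.5]
[198 202   8   7  27] [200.7 205.7] [484.1 105.2]
[225 204   9   6  27] [229.9 207.2] [477.6  27.3]
loc ((527.8623657226562, 62.06118392944336), (94.54734802246094, 105.6460952758789), 85.73357391357422)
```

```bash
python3 - <<'E'
from h import *
C=cam("top"); psi=np.radians(-5.7); ex=np.array([np.cos(psi),np.sin(psi),0]); ey=np.array([-np.sin(psi),np.cos(psi),0]); ez=np.array([0,0,1.])
N=np.array([.5064,.0636,0]); H=N+.080*ex+.054*ez
def pt(th,s,y,n): # n: inward offset
    return H+ex*(-np.cos(th)*s-np.sin(th)*n)+ez*(np.sin(th)*s-np.cos(th)*n)+ey*y
for th in [1.75,1.8,1.85,1.9,1.95,2.0]:
    print(th,[np.round(proj("top",pt(th,144,0,0)*0+pt(th,.144,y,.0015),C),1) for y in(.09,-.09)], np.round(proj("top",pt(th,.161,0,.0015),C),1))
print("crop corners", 173.4,131.2, 251,135.7)
# posts tips
for th in [1.85,1.9,1.95]:
    n=-ex*np.sin(th)-ez*np.cos(th); al=-ex*np.cos(th)+ez*np.sin(th)
    for (x,y) in [(540,118),(640,128),(547,148),(641,158)]:
        u=(x/.889-450)/5+170; v=y/.889/5+120
        o,d=ray("top",u,v,C); k=((H+n*.0205-o)@n)/(d@n); p=o+d*k-H
        print(th,np.round([p@al*1000,p@ey*1000,p@ex*1000,p[2]*1000],1))
# box corners check
print([np.round(proj("top",N-.006*-ex*1+ex*a+ey*b+ez*.052,C),1) for a in(-.07,.07) for b in(.09,-.09)])
E
```

```text
1.75 [array([169.4, 142.9]), array([249.1, 148.2])] [208.1 142.7]
1.8 [array([169.8, 139.9]), array([249.4, 145.2])] [208.5 139.3]
1.85 [array([170.3, 137.1]), array([249.7, 142.3])] [208.9 136. ]
1.9 [array([170.8, 134.3]), array([249.9, 139.5])] [209.4 132.8]
1.95 [array([171.3, 131.6]), array([250.2, 136.8])] [209.8 129.8]
2.0 [array([171.9, 129. ]), array([250.5, 134.2])] [210.3 126.8]
crop corners 173.4 131.2 251 135.7
1.85 [144.9  16.5  20.2 145. ]
1.85 [141.2 -33.7  19.2 141.4]
1.85 [110.6  17.8  10.8 112. ]
1.85 [106.2 -31.1   9.5 107.7]
1.9 [130.9  19.3  22.9 130.5]
1.9 [127.4 -31.9  21.8 127.2]
1.9 [ 99.2  19.9  12.7 100.5]
1.9 [ 95.2 -29.7  11.4  96.7]
1.95 [119.3  21.5  25.1 118.4]
1.95 [116.1 -30.3  23.9 115.4]
1.95 [89.9 21.7 14.3 91.1]
1.95 [ 86.2 -28.5  12.9  87.6]
[array([178. , 218.3]), array([247.3, 223.2]), array([182.6, 164.8]), array([251.2, 169.4])]
```

Emit:
{"fn": "arm_command", "kwargs": {"deltas": [[[1,1.5,0,0,0,-4],[2,3,0,0,0,-5],[2.2,3.3,0,0,0,-5],[2.2,3.3,0,0,0,-5],[2.2,3.3,0,0,0,-5],[2.2,3.3,0,0,0,-5],[2.2,3.3,0,0,0,-5],[2.2,3.3,0,0,0,-5],[2.2,3.3,-1,0,0,-5],[2.2,3.3,-1,0,0,-5],[2.1,3,-2,0,0,-4],[1.7,2.5,-2,0,0,-3]]], "gripper": 1}}

```text
t: 1.1
tool_pos: [0.5026, -0.1759, 0.1586]
orientation: [-3.029, 0.834, -0.003]
force: [0.1, 0.0, -0.7]
opening: 0.0931
gripper_force: 0.0
```

Emit:
{"fn": "arm_command", "kwargs": {"deltas": [[[0,0,0,0,0,0],[0,0,0,0,0,0],[0,0,0,0,0,0]]]}}

```text
t: 1.35
tool_pos: [0.5009, -0.1783, 0.1586]
orientation: [3.03, -0.827, -0.001]
force: [0.7, -0.8, -0.2]
opening: 0.0928
gripper_force: 0.0
```

```bash
cat >> h.py <<'E'
def pose():
    s=monitor.read_state(); R=cv2.Rodrigues(np.array(s["orientation"]))[0]
    print("t",round(s["t"],2),"pos",np.round(s["tool_pos"]*100,2),"yaw_y",round(np.degrees(np.arctan2(R[1,1],R[0,1])),2),"z",np.round(R[:,2],4),"F",np.round(s["force"],1),"op",round(s["opening"],4),"gf",round(s["gripper_force"],1),"q",np.round(s["q"],2)); return s,R
E
python3 - <<'E'
from h import *
pose(); i=eyes.read_camera("wrist"); cv2.imwrite("pics/w1.png",i); C=cam("wrist")
print(proj("wrist",[.5015,-.177,.02],C),C[0]["fx"])
E
```

```text
t 1.35 pos [ 50.09 -17.83  15.86] yaw_y -120.54 z [-7.e-04 -2.e-04 -1.e+00] F [ 0.7 -0.8 -0.2] op 0.0928 gf 0.0 q [-0.44 -0.02  1.75 -0.    1.41  1.67]
[253.84772174 180.74499761] 297.3186396354542
```

View pics/w1.png

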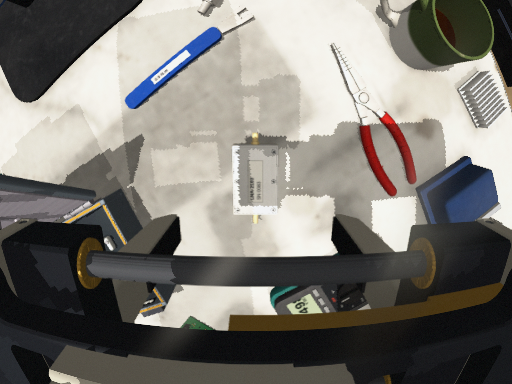

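The wrist view shows the module at about (256,180), its brass stubs at (255,137) and (255,219), and its long axis vertical in the image, so the tool yaw is right.

```bash
python3 - <<'E'
from h import *
i=cv2.imread("pics/w1.png").astype(int); C=cam("wrist")
B,G,R=i[...,0],i[...,1],i[...,2]
for lo,hi in [(125,147),(210,230)]:
    m=np.zeros(B.shape,bool); m[lo:hi,245:266]=((R-B)>45)[lo:hi,245:266]
    v,u=np.nonzero(m); p=onz("wrist",u.mean(),v.mean(),.012,C); print(len(u),u.mean(),v.mean(),np.round(p*1000,1))
# block side edges: column brightness profile on rows 165..195
print(G[160:200,225:295].mean(0).round().astype(int), (R-B)[160:200,225:295].mean(0).round().astype(int))
for (u,v) in [(233.5,144),(279,144),(233.5,215),(279,215)]: print(np.round(onz("wrist",u,v,.02,C)*1000,1))
E
```

```text
64 254.8125 138.34375 [ 538.8 -200.3   12. ]
33 255.03030303030303 218.75757575757575 [ 462. -155.   12.]
[194 194 194 194 194 194 194 209 235 241 243 241 232 200 163 148 144 145
 145 145 145 145 136 134 144 139 140 146 160 183 190 184 172 167 167 176
 187 171 181 188 187 187 187 187 188 188 184 182 180 183 187 180 173 164
 165 165 166 168 168 169 181 208 218 212 199 174 169 169 171 171] [19 19 19 18 19 18 19 15  5  2  2  1  2  6 10 11 11 11 11 11 11 11 11 14
 15 14 14 14 16 18 19 18 17 17 17 18 19 16 14 13 13 13 13 13 14 13 13 13
 13 13 13 13 13 15 16 16 16 16 16 16 15 13 12 13 14 17 17 17 17 17]
[ 545.6 -178.8   20. ]
[ 521.7 -219.1   20. ]
[ 480.  -138.5   20. ]
[ 454.8 -181.1   20. ]
```

Emit:
{"fn": "arm_command", "kwargs": {"deltas": [[[0,0,-2.5,0,0,0],[0,0,-3,0,0,0],[0,0,-3,0,0,0],[0,0,-2.5,0,0,0],[0,0,-2,0,0,0],[0,0,-1.4,0,0,0],[0,0,-0.7,0,0,0],[0,0,-0.3,0,0,0],[0,0,0,0,0,0]]]}}

```text
t: 2.15
tool_pos: [0.5011, -0.1792, 0.0051]
orientation: [3.029, -0.831, 0.001]
force: [0.1, -0.1, 0.1]
opening: 0.0929
gripper_force: 0.0
```

Emit:
{"fn": "arm_command", "kwargs": {"deltas": [[[0,0,0,0,0,0],[0,0,0,0,0,0],[0,0,0,0,0,0],[0,0,0,0,0,0],[0,0,0,0,0,0],[0,0,0,0,0,0],[0,0,0,0,0,0],[0,0,0,0,0,0]]], "gripper": -1, "squeeze": 25}}

```text
t: 2.82
tool_pos: [0.5012, -0.1781, 0.0047]
orientation: [-3.03, 0.829, -0.0]
force: [0.7, 0.8, 0.1]
opening: 0.0478
gripper_force: 25.0
```

Emit:
{"fn": "arm_command", "kwargs": {"deltas": [[[0,0,1.5,0,0,0],[0,0,3,0,0,0],[0,0,3,0,0,0],[0,0,3,0,0,0],[0,0,3,0,0,0],[0,0,3,0,0,4],[0,0,1.5,0,0,6],[0,0,0,0,0,7],[0,0,0,0,0,7],[0,0,0,0,0,7],[0,0,0,0,0,7],[0,0,0,0,0,7]]]}}

```text
t: 3.82
tool_pos: [0.5007, -0.178, 0.1842]
orientation: [-3.115, -0.402, 0.001]
force: [0.3, -0.1, -1.6]
opening: 0.0476
gripper_force: 25.0
```

Emit:
{"fn": "arm_command", "kwargs": {"deltas": [[[0,0.5,0,0,0,7],[0,1.5,0,0,0,7],[0,2.5,0,0,0,7],[0,3,0,0,0,7],[0,3,0,0,0,7],[0,3,0,0,0,7],[0,3,0,0,0,7],[0.5,3,0,0,0,7],[0,2.5,0,0,0,7],[0,1.5,0,0,0,5],[0,0.7,0,0,0,2],[0,0,0,0,0,0]]]}}

```text
t: 4.82
tool_pos: [0.5057, 0.0651, 0.1843]
orientation: [-2.325, -2.112, 0.001]
force: [-0.0, 0.3, -1.6]
opening: 0.0475
gripper_force: 25.0
```

```bash
python3 - <<'E'
from h import *
pose(); i=eyes.read_camera("wrist"); cv2.imwrite("pics/w2.png",i); C=cam("wrist")
print(proj("wrist",[.5064,.0636,.012],C))
pose()
E
```

```text
t 4.82 pos [50.57  6.51 18.43] yaw_y -5.5 z [-8.e-04  2.e-04 -1.e+00] F [-0.   0.3 -1.6] op 0.0475 gf 25.0 q [ 0.03 -0.1   1.78  0.    1.46  0.12]
[256.09078056 173.69420947]
t 4.87 pos [50.58  6.4  18.43] yaw_y -5.68 z [-7.e-04 -4.e-04 -1.e+00] F [ 0.4  0.5 -1.9] op 0.0479 gf 25.0 q [ 0.03 -0.1   1.78 -0.    1.46  0.12]
```

View pics/w2.png

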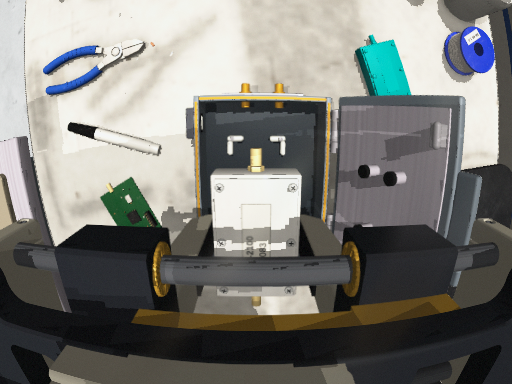

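The wrist view shows the module level in the fingers, with its far connector at (257,158). The box lies below it with two locators at (236,143) and (278,143). The lid with its posts is on the right, clear of the gripper. I'll check the alignment.

```bash
python3 - <<'E'
from h import *
i=cv2.imread("pics/w2.png").astype(int); C=cam("wrist"); s,Rt=pose()
B,G,R=i[...,0],i[...,1],i[...,2]
psi=np.radians(-5.7); ex=np.array([np.cos(psi),np.sin(psi)]); ey=np.array([-np.sin(psi),np.cos(psi)])
N=np.array([.5064,.0636]); T=s["tool_pos"][:2]
print("tcp-N in box",(T-N)@ex*1000,(T-N)@ey*1000)
m=np.zeros(B.shape,np.uint8); m[128:160,222:292]=((G>140)&(abs(R-B)<30))[128:160,222:292]
n,l,st,c=cv2.connectedComponentsWithStats(m)
for q in range(1,n):
    if st[q,4]>15:
        p=onz("wrist",*c[q],.022,C)[:2]-N; print("loc",st[q],c[q].round(1),"box mm",np.round([p@ex*1000,p@ey*1000],1))
print("expected from top: ", [np.round([(np.array(a)-N)@ex*1e3,(np.array(a)-N)@ey*1e3],1) for a in([.5362,.0995],[.4841,.1052])])
# module far edge & sides at z top
zt=s["tool_pos"][2]-.0047+.020
for u,v in [(212,170.5),(300,170.5),(213,200),(300,200)]:
    p=onz("wrist",u,v,zt,C)[:2]-T; print("mod",u,v,np.round([p@ex*1000,p@ey*1000],1))
b=np.zeros(B.shape,bool); b[145:170,245:270]=((R-B)>50)[145:170,245:270]; v,u=np.nonzero(b)
p=onz("wrist",u.mean(),v.mean(),zt-.008,C)[:2]-T; print("conn",u.mean(),v.min(),v.max(),np.round([p@ex*1000,p@ey*1000],1))
print(G[160:180,250:262].mean(1).round(),)
E
```

```text
t 4.87 pos [50.58  6.4  18.43] yaw_y -5.68 z [-7.e-04 -4.e-04 -1.e+00] F [ 0.4  0.5 -1.9] op 0.0479 gf 25.0 q [ 0.03 -0.1   1.78 -0.    1.46  0.12]
tcp-N in box -0.6266477415433526 0.3147179472697588
loc [227 136  17  19 154] [232.3 142.6] box mm [-26.4  37.1]
loc [270 136  16  19 136] [279.6 142.2] box mm [26.  37.6]
expected from top:  [array([26.1, 38.7]), array([-26.3,  39.2])]
mod 212 170.5 [-22.3  38.2]
mod 300 170.5 [23.4 38.2]
mod 213 200 [-22.3  22.3]
mod 300 200 [24.  22.3]
conn 255.73245614035088 148 169 [ 0.4 43.1]
[208. 209. 208. 205. 207. 210. 131. 220. 218. 218. 212. 203. 156. 162.
 187. 240. 246. 245. 224. 232.]
```

Emit:
{"fn": "arm_command", "kwargs": {"deltas": [[[0.05,-0.05,0,-0.2,-2,0],[0,0,-1,-0.2,-2,0],[0,0,-1.4,0,0,0],[0,0,-2,0,0,0],[0,0,-2,0,0,0],[0,0,-2,0,0,0],[0,0,-1.5,0,0,0],[0,0,-1,0,0,0],[0,0,-1,0,0,0],[0,0,-0.5,0,0,0],[0,0,0,0,0,0],[0,0,0,0,0,0]]]}}

```text
t: 5.87
tool_pos: [0.5069, 0.0631, 0.0611]
orientation: [2.289, 2.073, 0.073]
force: [-0.1, 0.5, -1.5]
opening: 0.0477
gripper_force: 25.0
```

```bash
python3 - <<'E'
from h import *
i=eyes.read_camera("wrist"); cv2.imwrite("pics/w3.png",i)
j=eyes.read_camera("scene"); c=cv2.resize(j[110:240,160:300],(560,520),interpolation=cv2.INTER_CUBIC)
cv2.imwrite("pics/s3.png",c); pose()
E
```

```text
t 5.97 pos [50.74  6.33  6.17] yaw_y -5.65 z [ 0.0714 -0.007  -0.9974] F [-0.1 -0.6 -1.3] op 0.0476 gf 25.0 q [ 0.03 -0.04  1.97 -0.01  1.15  0.13]
```

View pics/w3.png

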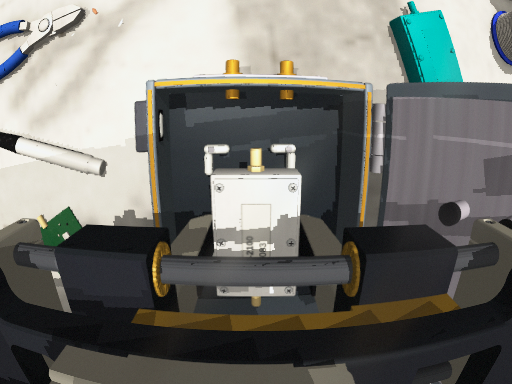

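Locators are visible at about (213,158) and (288,158), with the module between them and the lid untouched. I'll refine the position from these.

```bash
python3 - <<'E'
from h import *
i=cv2.imread("pics/w3.png").astype(int); C=cam("wrist"); s,Rt=pose()
B,G,R=i[...,0],i[...,1],i[...,2]
psi=np.radians(-5.7); ex=np.array([np.cos(psi),np.sin(psi)]); ey=np.array([-np.sin(psi),np.cos(psi)]); T=s["tool_pos"][:2]
for u,v in [(204,145),(297,145),(228,145),(272,145)]:   # outer corners / arm ends, locator tops
    p=onz("wrist",u,v,.022,C)[:2]-T; print("loc",np.round([p@ex*1000,p@ey*1000],1))
m=np.zeros(B.shape,np.uint8); m[140:173,200:300]=((G>140)&(abs(R-B)<30))[140:173,200:300]
n,l,st,c=cv2.connectedComponentsWithStats(m)
for q in range(1,n):
    if st[q,4]>15: print(st[q],c[q])
E
```

```text
t 5.97 pos [50.74  6.33  6.17] yaw_y -5.65 z [ 0.0714 -0.007  -0.9974] F [-0.1 -0.6 -1.3] op 0.0476 gf 25.0 q [ 0.03 -0.04  1.97 -0.01  1.15  0.13]
loc [-32.7  46.5]
loc [32.4 46.1]
loc [-16.   46.2]
loc [14.6 46. ]
[204 145  25  28 338] [212.60650888 154.63609467]
[271 144  25  25 306] [286.0620915  152.47058824]
[258 171  41   2  68] [280.38235294 171.60294118]
[214 172  39   1  39] [233. 172.]
```

Emit:
{"fn": "arm_command", "kwargs": {"deltas": [[[-0.04,0,-0.6,0,0,0],[0,0,-0.8,0,0,0],[0,0,-0.8,0,0,0],[0,0,-0.7,0,0,0],[0,0,-0.5,0,0,0],[0,0,-0.4,0,0,0],[0,0,-0.3,0,0,0],[0,0,0,0,0,0],[0,0,0,0,0,0]]]}}

```text
t: 6.72
tool_pos: [0.5062, 0.0633, 0.0196]
orientation: [2.289, 2.074, 0.072]
force: [0.1, 0.1, -1.6]
opening: 0.0475
gripper_force: 25.0
```

Emit:
{"fn": "arm_command", "kwargs": {"deltas": [[[0,0,0,0.1,1,0],[0,0,-0.05,0.1,1,0],[0,0,-0.05,0,0,0],[0,0,-0.05,0,0,0],[0,0,0,0,0,0],[0,0,0,0,0,0]]]}}

```text
t: 7.22
tool_pos: [0.5061, 0.0633, 0.018]
orientation: [2.308, 2.092, 0.036]
force: [-0.5, 0.2, -2.4]
opening: 0.0478
gripper_force: 25.0
```

Emit:
{"fn": "arm_command", "kwargs": {"deltas": [[[0,0,0,0.05,0.5,0],[0,0,-0.05,0.05,0.5,0],[0,0,-0.05,0.05,0.5,0],[0,0,0,0,0,0],[0,0,0,0,0,0]]]}}

```text
t: 7.63
tool_pos: [0.5061, 0.0633, 0.017]
orientation: [2.323, 2.106, 0.009]
force: [-0.6, 0.7, -2.4]
opening: 0.048
gripper_force: 25.0
```

Emit:
{"fn": "arm_command", "kwargs": {"deltas": [[[0,0,0,0,0,0],[0,0,0,0,0,0],[0,0,0,0,0,0],[0,0,0,0,0,0],[0,0,0,0,0,0]]], "gripper": 0.3}}

```text
t: 8.05
tool_pos: [0.5062, 0.0633, 0.0173]
orientation: [2.323, 2.105, 0.009]
force: [-0.6, -0.4, 0.2]
opening: 0.0601
gripper_force: 0.0
```

Emit:
{"fn": "arm_command", "kwargs": {"deltas": [[[0,0,0.5,-0.2,-2,0],[0,0,1,-0.2,-2,0],[0,0,2,0,0,0],[0,0,3,0,0,0],[0,0,3,0,0,0],[0,0,3,0,0,0],[0,0,3,0,0,0],[0,0,3,0.2,2,0],[0,0,2,0.2,2,0],[0,0,0,0,0,0],[0,0,0,0,0,0]]]}}

```text
t: 8.97
tool_pos: [0.5076, 0.0633, 0.2238]
orientation: [2.321, 2.103, 0.014]
force: [0.1, 0.0, -0.5]
opening: 0.0605
gripper_force: 0.0
```

```bash
python3 - <<'E'
from h import *
pose(); i=eyes.read_camera("wrist"); C=cam("wrist"); print(proj("wrist",[.506,.063,.032],C)); t=eyes.read_camera("top"); cv2.imwrite("pics/t4.png",t); cv2.imwrite("pics/w4.png",i)
c=np.zeros((400,800,3),np.uint8); c[:384,:448]=i[:,32:480]; c[:400,448:776]=cv2.resize(t[125:225,174:256],(328,400),interpolation=cv2.INTER_CUBIC)
cv2.imwrite("pics/c4.png",c)
E
```

```text
t 8.97 pos [50.76  6.33 22.38] yaw_y -5.64 z [ 1.250e-02 -8.000e-04 -9.999e-01] F [ 0.1  0.  -0.5] op 0.0605 gf 0.0 q [ 0.02 -0.13  1.74 -0.    1.52  0.12]
[253.59937238 171.00986241]
```

View pics/c4.png

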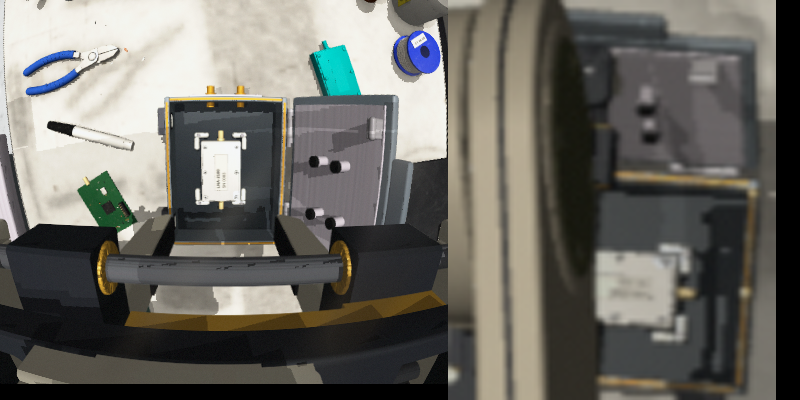

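The left panel shows the module seated between all four locators at about (222,170), with the lid still open. Before reaching behind the lid, I'll triangulate the lower edge of the monitor.

```bash
python3 - <<'E'
from h import *
A=cam("top");S=cam("scene")
def tri(a,b):
    o1,d1=ray("top",*a,A);o2,d2=ray("scene",*b,S); d1/=np.linalg.norm(d1);d2/=np.linalg.norm(d2)
    k=np.linalg.lstsq(np.stack([d1,-d2],1),o2-o1,rcond=None)[0]; p,q=o1+d1*k[0],o2+d2*k[1]; return ((p+q)/2).round(3),round(np.linalg.norm(p-q),3)
i=cv2.imread("pics/top0.png"); j=cv2.imread("pics/scene0.png")
for a in [(374.4,66),(374,60)]:
  for b in [(390.4,169.6)]: print(tri(a,b))
print(tri((150.4,83.2),(228,128)))
# top-view monitor front strip column profile
print(i[55:95:2,265].tolist())
# lid lip/tip in wrist now: lid angle from w4 (lip top edge)
C=cam("wrist"); psi=np.radians(-5.7); ex=np.array([np.cos(psi),np.sin(psi),0]); ey=np.array([-np.sin(psi),np.cos(psi),0]); H=np.array([.5064,.0636,.054])+.08*ex
for th in [1.9,1.95,2.0,2.05]:
    print(th,[np.round(proj("wrist",H+ex*(-np.cos(th)*sx-np.sin(th)*.0015)+np.array([0,0,1])*(np.sin(th)*sx-np.cos(th)*.0015)+ey*y,C)-[32,0]) for sx,y in((.144,.09),(.161,.04))])
E
```

```text
(array([ 0.831, -0.361,  0.067]), np.float64(0.001))
(array([ 0.849, -0.36 ,  0.058]), np.float64(0.007))
(array([0.798, 0.21 , 0.096]), np.float64(0.011))
[[8, 28, 35], [13, 46, 54], [12, 48, 58], [7, 35, 43], [10, 33, 38], [13, 47, 55], [9, 14, 15], [5, 4, 5], [4, 5, 4], [5, 7, 5], [24, 24, 24], [12, 13, 12], [28, 27, 28], [28, 27, 28], [28, 28, 28], [31, 31, 31], [31, 31, 32], [28, 29, 28], [30, 31, 31], [28, 28, 29]]
1.9 [array([394.,  92.]), array([408., 162.])]
1.95 [array([400.,  93.]), array([414., 162.])]
2.0 [array([405.,  94.]), array([419., 162.])]
2.05 [array([409.,  95.]), array([424., 161.])]
```

```bash
python3 - <<'E'
from h import *
for u,v in [(291,56),(375,66),(160,80)]:
  for z in [.3,.45,.6,.75,.9]:
    p=onz("top",u,v,z); print((u,v),z,p.round(2),(proj("scene",p)*1.5625).round())
E
python3 -c "
import sys;sys.path.insert(0,'.')
from h import *
cv2.imwrite('pics/s5.png',cv2.resize(eyes.read_camera('scene'),(800,600),interpolation=cv2.INTER_CUBIC))"
```

```text
(291, 56) 0.3 [ 0.76 -0.13  0.3 ] [494. 144.]
(291, 56) 0.45 [ 0.7  -0.12  0.45] [478.  72.]
(291, 56) 0.6 [ 0.63 -0.11  0.6 ] [458. -15.]
(291, 56) 0.75 [ 0.57 -0.1   0.75] [ 434. -122.]
(291, 56) 0.9 [ 0.5  -0.09  0.9 ] [ 404. -256.]
(375, 66) 0.3 [ 0.74 -0.3   0.3 ] [576. 165.]
(375, 66) 0.45 [ 0.68 -0.25  0.45] [548.  86.]
(375, 66) 0.6 [ 0.62 -0.21  0.6 ] [515.  -7.]
(375, 66) 0.75 [ 0.56 -0.17  0.75] [ 476. -119.]
(375, 66) 0.9 [ 0.5  -0.12  0.9 ] [ 427. -258.]
(160, 80) 0.3 [0.72 0.13 0.3 ] [362. 128.]
(160, 80) 0.45 [0.67 0.09 0.45] [362.  61.]
(160, 80) 0.6 [0.61 0.05 0.6 ] [362. -21.]
(160, 80) 0.75 [0.55 0.01 0.75] [ 362. -123.]
(160, 80) 0.9 [ 0.49 -0.03  0.9 ] [ 361. -255.]
```

View pics/s5.png

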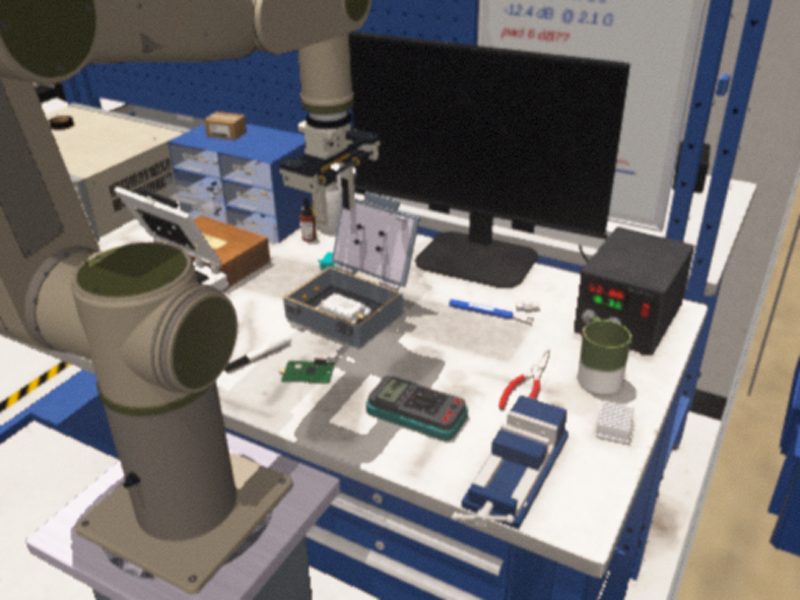

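Emit:
{"fn": "arm_command", "kwargs": {"deltas": [[[0,0,1,0.05,0.5,4],[0,0,1.5,0,0,6],[0,0,1,0,0,7],[0,0,0.5,0,0,7],[0,0,0,0,0,7],[0,0,0,0,0,7],[0.5,-0.1,0,0,0,7],[1,-0.1,0,0,0,7],[1.5,-0.1,0,0,0,7],[2,-0.2,0,0,0,7],[2,-0.2,0,0,0,7],[2,-0.2,0,0,0,7]]], "gripper": -1}}

```text
t: 10.12
tool_pos: [0.5961, 0.0543, 0.2603]
orientation: [-0.417, -3.111, 0.001]
force: [-0.0, 0.3, 0.1]
opening: 0.0003
gripper_force: 0.0
```

Emit:
{"fn": "arm_command", "kwargs": {"deltas": [[[2,-0.2,0,0,0,7],[2,-0.2,0,0,0,3],[2,-0.2,0,0,0,0],[1.8,-0.2,0,0,0,0],[1,-0.1,0,0,0,0],[0,0,0,0,0,0],[0,0,0,0,0,0]]]}}

```text
t: 10.7
tool_pos: [0.6834, 0.0453, 0.2601]
orientation: [-0.154, -3.134, 0.0]
force: [0.1, -0.3, -0.2]
opening: 0.0004
gripper_force: 0.0
```

Emit:
{"fn": "arm_command", "kwargs": {"deltas": [[[0.3,0,-1,0,0,0],[0,0,-2,0,0,0],[0,0,-2,0,0,0],[0,0,-2,0,0,0],[0,0,-1,0,0,0],[0,0,-0.5,0,0,0],[0,0,0,0,0,0],[0,0,0,0,0,0]]]}}

```text
t: 11.37
tool_pos: [0.6873, 0.0454, 0.178]
orientation: [0.154, 3.137, 0.0]
force: [-0.0, 0.5, 0.2]
opening: 0.0003
gripper_force: 0.0
```

Emit:
{"fn": "arm_command", "kwargs": {"deltas": [[[-0.5,0.05,0,0,0,0],[-1,0.1,0,0,0,0],[-1,0.1,0,0,0,0],[-1,0.1,0,0,0,0],[-1,0.1,0,0,0,0],[-1,0.1,0,0,0,0],[0,0,0,0,0,0]]]}}

```text
t: 11.95
tool_pos: [0.6325, 0.051, 0.18]
orientation: [0.154, 3.134, 0.0]
force: [-0.2, 0.3, 0.8]
opening: 0.0001
gripper_force: 0.0
```

```bash
python3 - <<'E'
from h import *
pose(); j=eyes.read_camera("scene"); w=eyes.read_camera("wrist"); t=eyes.read_camera("top")
c=np.zeros((384,800,3),np.uint8); c[:384,:400]=cv2.resize(j[90:234,150:300],(400,384)); c[:300,400:800]=cv2.resize(w,(400,300))
cv2.imwrite("pics/c6.png",c)
E
```

```text
t 11.95 pos [63.25  5.1  18.  ] yaw_y 84.38 z [ 0.004  0.    -1.   ] F [-0.2  0.3  0.8] op 0.0001 gf 0.0 q [-0.    0.24  1.44  0.    1.46 -1.47]
```

View pics/c6.png

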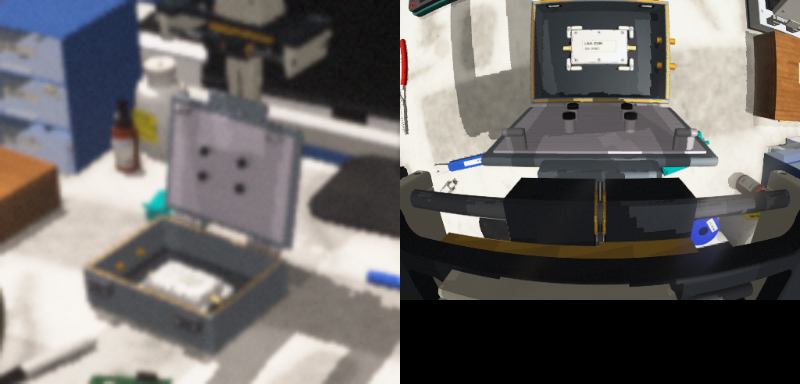

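The scene crop shows the lid still leaning back and the fingers just behind its lip. The wrist view shows the lip at (600,165) beside the fingers and the module still seated. I'll continue pulling forward.

Emit:
{"fn": "arm_command", "kwargs": {"deltas": [[[-0.7,0.07,0,0,0,0],[-1,0.1,0,0,0,0],[-1,0.1,0,0,0,0],[-1,0.1,0,0,0,0]]]}}

```text
t: 12.43
tool_pos: [0.5955, 0.0544, 0.1777]
orientation: [0.155, 3.136, -0.0]
force: [3.3, -1.1, 2.6]
opening: 0.0007
gripper_force: 1.8
```

Emit:
{"fn": "arm_command", "kwargs": {"deltas": [[[-1,0.1,0,0,0,0],[-1,0.1,0,0,0,0],[-1,0.1,0,0,0,0],[-1,0.1,0,0,0,0],[-1,0.1,0,0,0,0],[-1,0.1,-0.1,0,0,0]]]}}

```text
t: 12.93
tool_pos: [0.5351, 0.0605, 0.1762]
orientation: [0.154, 3.137, -0.0]
force: [2.9, -0.5, 0.0]
opening: 0.0006
gripper_force: 1.1
```

Emit:
{"fn": "arm_command", "kwargs": {"deltas": [[[-0.9,0.09,-0.1,0,0,0],[-0.9,0.09,-0.2,0,0,0],[-0.85,0.09,-0.2,0,0,0],[-1.1,0.11,-0.9,0,0,0],[-1,0.1,-1,0,0,0],[-0.9,0.09,-1.1,0,0,0]]]}}

```text
t: 13.43
tool_pos: [0.4782, 0.0663, 0.1412]
orientation: [0.154, 3.138, 0.0]
force: [1.4, 0.6, 1.4]
opening: 0.0007
gripper_force: 0.8
```

Emit:
{"fn": "arm_command", "kwargs": {"deltas": [[[-0.8,0.08,-1.2,0,0,0],[-0.7,0.07,-1.3,0,0,0],[-0.55,0.05,-1.3,0,0,0],[-0.4,0.04,-1.4,0,0,0]]]}}

```text
t: 13.77
tool_pos: [0.4535, 0.0687, 0.0887]
orientation: [-0.154, -3.137, -0.0]
force: [-0.4, -0.4, 1.2]
opening: 0.0003
gripper_force: 0.6
```

Emit:
{"fn": "arm_command", "kwargs": {"deltas": [[[-0.3,0.03,-1,0,0,0],[-0.1,0.01,-0.6,0,0,0],[0,0,-0.3,0,0,0],[0,0,-0.2,0,0,0],[0,0,0,0,0,0]]]}}

```text
t: 14.18
tool_pos: [0.4495, 0.0691, 0.0689]
orientation: [-0.154, -3.135, 0.0]
force: [-4.9, 0.2, 7.2]
opening: 0.0003
gripper_force: 3.3
```

Emit:
{"fn": "arm_command", "kwargs": {"deltas": [[[0,0,-0.2,0,0,0],[0,0,-0.2,0,0,0],[0,0,-0.2,0,0,0],[0,0,-0.1,0,0,0],[0,0,0,0,0,0]]]}}

```text
t: 14.6
tool_pos: [0.4504, 0.069, 0.0611]
orientation: [-0.154, -3.138, -0.0]
force: [-0.4, -0.5, -0.0]
opening: 0.0005
gripper_force: 0.0
```

Emit:
{"fn": "arm_command", "kwargs": {"deltas": [[[0,0,-0.1,0,0,0],[0,0,-0.1,0,0,0],[0,0,0,0,0,0],[0,0,0,0,0,0]]]}}

```text
t: 14.93
tool_pos: [0.4505, 0.069, 0.0606]
orientation: [-0.154, -3.138, 0.0]
force: [-6.8, -0.4, 13.7]
opening: 0.0007
gripper_force: 7.2
```

Emit:
{"fn": "arm_command", "kwargs": {"deltas": [[[0,0,1,0,0,0],[0,0,2,0,0,0],[-1,0,3,0,0,0],[-1,0,3,0,0,0],[-1,0,3,0,0,0],[0,0,1,0,0,0],[0,0,0,0,0,0],[0,0,0,0,0,0]]]}}

```text
t: 15.6
tool_pos: [0.4208, 0.069, 0.1892]
orientation: [0.154, 3.137, 0.0]
force: [0.6, -0.4, -0.5]
opening: 0.0005
gripper_force: 0.0
```

```bash
python3 - <<'E'
from h import *
pose(); j=eyes.read_camera("scene"); w=eyes.read_camera("wrist")
c=np.zeros((384,800,3),np.uint8); c[:384,:400]=cv2.resize(j[90:234,150:300],(400,384)); c[:300,400:800]=cv2.resize(w,(400,300))
cv2.imwrite("pics/c7.png",c)
E
```

```text
t 15.6 pos [42.08  6.9  18.92] yaw_y 84.37 z [ 1.3e-03  1.0e-04 -1.0e+00] F [ 0.6 -0.4 -0.5] op 0.0005 gf 0.0 q [ 0.04 -0.35  1.98  0.    1.5  -1.43]
```

View pics/c7.png

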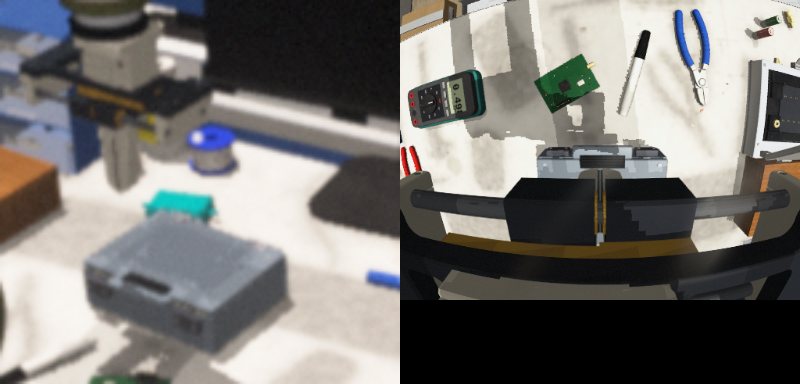

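The lid lies flush on the box. The fingers stopped at 60.6 mm against the 60.5 mm shut height, and the force dropped as the catches snapped. The arm is clear.

```bash
python3 -c "
from plant import ticket
print(ticket.close_job())"
```

```text
the job is handed in; nothing more can be done
None
```

The silver RF module is seated flat in the nest, the lid is snapped shut on both catches, the other things on the bench were not touched, and the job is handed in (verdict not shown).

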